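Clip the dry bath's tube covers shut and hold its lid at the balance point

ROBOT

A 7-joint arm with a two-finger parallel gripper is mounted at the origin on a cart in front of the work surface, level with it; the furniture and walls round the work are solid. World frame = base frame: x ahead of the robot, y to its left, z up, the work surface at z = 0. Lengths are in m, angles in rad, forces in N, time in s.
With the tool pointing down it reaches from about 0.4 to 0.85 m from the base axis. Payload 4.4 kg.
Tool frame: the origin (TCP) lies between the finger pads, 19 mm behind the fingertips; this is the grasp point; z points along the fingers, y is the line along which they close (so a half turn about z gives the same grasp; the last joint's range is limited). The gripper opens to 94 mm and grips with 3 to 60 N. Pads are 16 mm wide; open, the fingers measure 119 mm over their backs; the gripper's body (75 mm by 177 mm) begins 78 mm behind the grasp point.
Start: joints at [-1.35, 0.628, 0.038, 1.517, -0.027, 0.996, -0.02], TCP at [0.184, 0.623, 0.224] pointing down, gripper open.
Joint ranges: [-3.06, 3.06], [-0.37, 2.12], [-1.25, 1.32], [0.18, 2.47], [-1.1, 4.24], [0.23, 1.98], [-2.94, 2.94]. Speed limits (rad/s): [2.57, 2.57, 3.14, 3.14, 3.14, 3.14, 3.14].

INTERFACE

Orientations are given as a unit quaternion [w, x, y, z].
In Python, from bench import ctrl, vision, order gives the robot as it stands.
- The arm moves only by the shell command python3 -m creep 'ROWS' [FORCE]. ROWS is text: rows parted by semicolons, each of 7 numbers parted by spaces: the opening, from -1 (shut) to 1 (fully open), then the shift along the tool's x, y, z in units of 60 mm (1.0 is 60 mm), then the turn, a rotation vector about the tool's x, y, z in units of 8 degrees (1.0 is 8 degrees). A call has 1 to 20 rows; each row is the pose to reach, as a shift and turn from the pose commanded when the call began, along the tool's axes at that moment; what a row does not reach only later rows make up. A row lasts 1/8 s, in which the tool goes at most 62.5 mm and 10.7 degrees, less where a joint would pass 70% of its speed; a pose out of reach is approached as far as the arm can. A call with a gripper value outside its range is refused whole. The fingers move at their own pace and stop on an object; FORCE is the grip in N (left out, the last holds). Time passes only in rows, so rows that repeat a pose let the fingers close. It gives the time, the measured TCP pose, the force, the opening and the grip force at its end, in the units of the state.
- ctrl.get_obs(): the state, without advancing time (a new reading comes with each control period).
- vision.capture(name): name is "side" or "top" or "wrist"; returns a dict with "pixels" (384x512x3 uint8, blue, green, red), "fov_y" (degrees; the focal length in pixels is half the picture's height over the tangent of half this angle, whatever the lens; pixels are square), "cx", "cy" (the principal point, pixels), "R" (3x3) and "t" (3): a world point X has camera coordinates R X + t. Camera axes: x right, y down, z forward; pixel columns grow to the right and rows downward; lengths in m; the calibration is good to about 2 mm. A picture is of the moment at which its call begins. There is no depth.
- order.hand_in(): hands the job in; it is judged then, once.
The state is a dict: "clock": time; "q": joint angles; "qd": joint speeds; "tau": joint torques, N m; "ee_pos": TCP position; "tool_rot": TCP orientation; "contact_force": force on the tool from outside, world axes, zero at the start; "wrist_torque": the same for the moment, N m; "grip_width": finger opening in m; "grip_force": force on a finger pad.
Only numpy, scipy, OpenCV 4.12 (cv2) and the standard library are available. Lean on these libraries where they do the work, as an engineer would, in place of code of your own. Each camera call takes 0.05 s, during which the arm holds its last target. There are 200 camera calls.

TASK

Get the dry bath ready for me to hook its lid stay back on: press both blue-framed tube covers down until their catches hold them shut, then take the lid, which has fallen right back, by its blue bar handle and bring it gently forward to its balance point, where it would fall neither shut nor back. Do not let the lid drop forward and do not shift the glassware or the wash bottle round the bath; finish still gripping the handle and keeping the lid still at the balance point, because I need both hands for the stay.

Things in the scene. Friction and masses are not known exactly. Their poses are not given: they have to be found in the camera images.
- dry_bath: White bench dry bath (tube heater), fixed, 140 x 200 mm, 78 mm high without lid. Origin on the worktop under the case; x to its back (the lid's hinge), y to its left, z up; its dark display panel faces -x. On top, two tube blocks, each under a blue-framed cover (middles at y = +44 and -44 mm). A steel stay lies unhooked along the right side (leave it). It carries lid and covers.
- lid_hinge (a point): Middle of the lid's hinge axis, which runs along the bath's y at its back edge: x = +75, z = +82 mm in the bath's frame. The lid is a white shell, 144 x 200 mm, 41 mm deep, 0.56 to 0.88 kg, on a loose hinge without spring. It balances with its flat top leaning 16 degrees forward of upright, the handle bar then 38 mm in front of this axis (towards the bath's front) and 187 mm above it.
- lid_handle (a point): Middle of the lid's blue bar handle: round bar, 12 mm thick, along the bath's y, on two black posts 112 mm apart, its axis 38 mm clear of the lid's free edge, in line with the lid. With the lid shut it lies 190 mm in front of the hinge axis and 15 mm above it (circle of 191 mm radius). Being round, it can turn between fingers that keep their orientation.
- lid (a joint): Lid angle, rad: 0 shut (level), growing as it opens up and back; pi/2: flat top upright; 1.9: back stop, where it rests at the start. Its weight is mostly in the flat top, on the outside, so its centre of mass (87 mm out, 25 mm above the axis when shut) stands over the hinge at 1.29: the balance point. More than about 0.05 off, it falls shut or back. Moving it by the handle takes under 3 N.
- cover_left_tab (a point): Top of the blue press tab with white ridges (30 mm fore and aft, 36 mm wide) at the front edge of the left tube cover; with the cover shut it is 92 mm in front of the cover's hinge axis and 5 mm above it. That axis runs along the bath's y at x = +35, z = +98 mm in the bath's frame, so the tab is 103 mm above the worktop when shut.
- cover_right_tab (a point): The same point on the right tube cover.
- cover_left (a joint): Angle of the left tube cover (clear pane in a blue frame, 86 x 70 mm, hinged at its back), rad: 0 shut, growing as it opens; starts about 0.45 to 0.7, kept up by a weak spring. About 11 mm before shut its tongue meets a spring catch that needs about 6 N on the tab; pushed right down it clicks past and stays shut (below 0.03); let go earlier it springs open.
- cover_right (a joint): The same for the right tube cover.
- beaker: Bystander: empty glass beaker, 70 mm across, 92 mm high, to the right of the bath; origin under its middle.
- conical_flask_1: Bystander: conical flask with an orange stopper, 88 mm across, 165 mm high, to the right; origin under its middle.
- conical_flask_2: Bystander: open conical flask with blue contents, 102 mm across, 167 mm high, farther right; origin under its middle.
- wash_bottle: Bystander: white wash bottle with a red bent spout, 230 mm high, to the left of the bath; origin on the worktop under it.

How it is judged:
By the outcome, as a careful person would: the job done as asked, in the order asked, and still so for the second after the job is handed in, while the arm keeps its last pose, push and grip.
It also fails if it takes over 64 s, if anything falls off the work surface, if the arm or the gripper's body presses on something with over 40 N, if the wrist force passes 120 N, or if a joint passes its speed limit or range.

## Working session

There is one attempt and no reset: what is moved stays moved. The work goes in short steps, Python scripts to look and compute and a shell command to move; the robot and the scene stay as the last step left them, time stands still between calls to the robot, and variables do not carry over. Pictures are saved under pics/ and viewed, at most 10 in all, crops included, and the job is handed in when it is done.

```bash
mkdir -p pics; ls
python3 - <<'E'
from bench import ctrl, vision
import cv2,numpy as np
o=ctrl.get_obs(); print({k:np.round(v,3) for k,v in o.items()})
for n in("side","top"):
    d=vision.capture(n); cv2.imwrite(f"pics/{n}0.png",d["pixels"]); print(n,d["fov_y"],d["cx"],d["cy"],np.round(d["R"],3).tolist(),np.round(d["t"],3))
E
```

```text
pics
{'clock': np.float64(0.0), 'q': array([-1.35 ,  0.629,  0.038,  1.518, -0.027,  0.996, -0.02 ]), 'qd': array([ 0.001,  0.   , -0.   , -0.   , -0.001,  0.   , -0.001]), 'tau': array([-1.0000e-03, -5.4973e+01,  1.1430e+00, -1.8663e+01, -5.2000e-02,
        2.4000e-02,  0.0000e+00]), 'ee_pos': array([0.184, 0.623, 0.223]), 'tool_rot': array([-0.   ,  0.143,  0.99 , -0.001]), 'contact_force': array([ 0.147, -0.787, -0.291]), 'wrist_torque': array([-0.007, -0.02 ,  0.001]), 'grip_force': np.float64(0.0), 'grip_width': np.float64(0.094)}
side 46.652021536308396 259.91651190561896 190.3803208120317 [[0.929, -0.37, -0.018], [-0.253, -0.597, -0.761], [0.271, 0.712, -0.648]] [-0.401  0.242  1.384]
top 48.69217677465691 257.48628684671775 189.54733659656452 [[-0.015, -1.0, -0.014], [-0.995, 0.016, -0.102], [0.102, 0.012, -0.995]] [0.119 0.472 1.521]
```

View pics/side0.png

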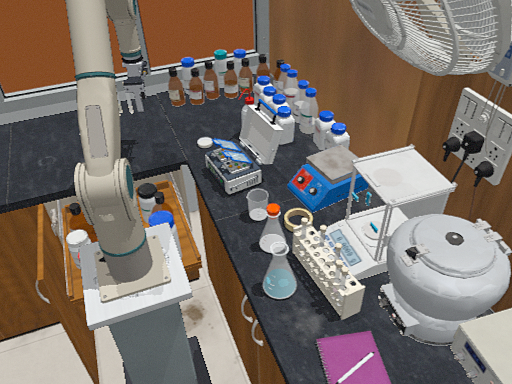

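View pics/top0.png

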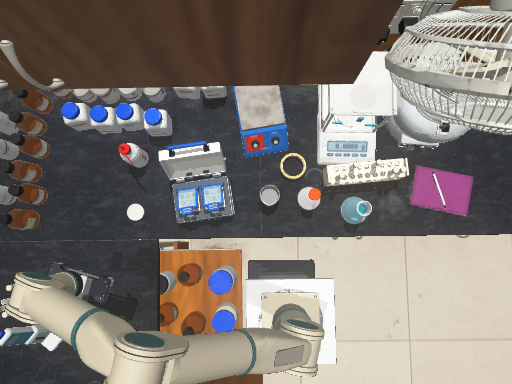

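The side view shows the bath near (235,165) with the lid leaning back at (262,133). The top view shows it at about (203,190), with the handle bar near (192,146). I'll enlarge both.

```bash
cat > h.py <<'E'
import cv2,numpy as np
from bench import ctrl,vision
from scipy.spatial.transform import Rotation as Ro
def K(d): return (d["pixels"].shape[0]/2)/np.tan(np.radians(d["fov_y"])/2)
def ray(d,p):
    v=np.array([(p[0]-d["cx"])/K(d),(p[1]-d["cy"])/K(d),1.]); R=np.array(d["R"])
    v=R.T@v; return -R.T@np.array(d["t"]), v/np.linalg.norm(v)
def plane(d,p,z):
    c,v=ray(d,p); return c+v*(z-c[2])/v[2]
def tri(rs):
    A=sum(np.eye(3)-np.outer(v,v) for c,v in rs); b=sum((np.eye(3)-np.outer(v,v))@c for c,v in rs)
    X=np.linalg.solve(A,b); return X,[np.linalg.norm(np.cross(X-c,v)) for c,v in rs]
def proj(d,X):
    c=np.array(d["R"])@X+d["t"]; return K(d)*c[:2]/c[2]+[d["cx"],d["cy"]]
def tool(): # rotation and pos of tool
    o=ctrl.get_obs(); w,x,y,z=o["tool_rot"]; return Ro.from_quat([x,y,z,w]),o["ee_pos"]
def crop(im,x,y,w,h,s): return cv2.resize(im[y:y+h,x:x+w],None,fx=s,fy=s,interpolation=cv2.INTER_CUBIC)
E
python3 - <<'E'
from h import *
s=vision.capture("side");t=vision.capture("top")
a=crop(s["pixels"],195,90,100,110,4);b=crop(t["pixels"],150,130,100,110,4)
cv2.imwrite("pics/z.png",np.hstack([a,b]))
for p in[(174,180),(233,220),(176,222),(231,178)]: print(plane(t,p,.078))
E
```

```text
[0.50729863 0.40606137 0.078     ]
[0.36306136 0.19855965 0.078     ]
[0.3590742  0.39822705 0.078     ]
[0.51112462 0.20433745 0.078     ]
```

View pics/z.png

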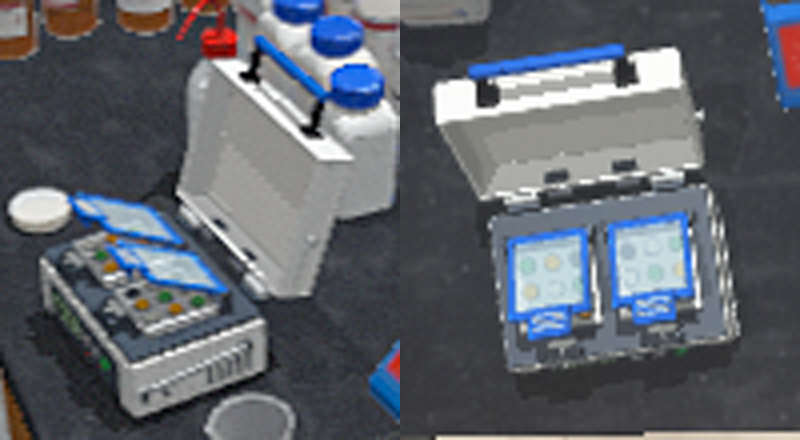

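Run:
```python
from h import *
s=vision.capture("side");t=vision.capture("top")
S=lambda x,y:ray(s,(195+x/4-.4,90+y/4-.4)); T=lambda x,y:ray(t,(150+(x-400)/4-.4,130+y/4-.4))
for n,a,b in[("barL",S(258,42),T(472,73)),("barR",S(325,95),T(620,50)),("tabL",S(85,207),T(549,320)),("tabR",S(125,258),T(655,302)),("cFR",S(128,368),T(738,333)),("cFL",S(42,258),T(508,372))]:
    X,e=tri([a,b]); print(n,X.round(4),np.round(e,4))
for n,p in[("RL",(492,215)),("RR",(712,185)),("FR",(738,333)),("FL",(508,370))]:
    print(n,plane(t,(150+(p[0]-400)/4-.4,130+p[1]/4-.4),.078).round(4))
# masks top bar
h=cv2.cvtColor(t["pixels"],cv2.COLOR_BGR2HSV);m=cv2.inRange(h,(100,120,90),(125,255,255))
m[:,:155]=0;m[:,235:]=0;m[:138]=0;m[225:]=0
for c in cv2.findContours(m,0,2)[0]:
    if cv2.contourArea(c)>15: print(cv2.minAreaRect(c),cv2.boundingRect(c))
# neighbours
for n,p,z in[("beaker",(269,195),.05),("flask1",(309,197),.1),("wash",(127,148),.15)]: print(n,plane(t,p,z).round(3))
```

```text
barL [0.5868 0.3885 0.2582] [0.001 0.001]
barR [0.6033 0.2718 0.2612] [0.0018 0.0018]
tabL [0.3977 0.3472 0.1509] [0. 0.]
tabR [0.4094 0.2594 0.1484] [0.0021 0.0021]
cFR [0.3859 0.195  0.0781] [0.0022 0.0022]
cFL [0.36   0.3969 0.0706] [0.0029 0.0029]
RL [0.4955 0.411  0.078 ]
RR [0.519  0.2163 0.078 ]
FR [0.388  0.1945 0.078 ]
FL [0.3587 0.3961 0.078 ]
((187.0, 200.5), (27.0, 20.0), 90.0) (177, 187, 21, 28)
((212.16397094726562, 196.8032989501953), (26.7985782623291, 20.461078643798828), 84.80557250976562) (202, 183, 22, 28)
((185.97085571289062, 144.8074493408203), (3.805056571960449, 38.769630432128906), 81.38435363769531) (167, 141, 39, 9)
beaker [0.451 0.071 0.05 ]
flask1 [ 0.438 -0.066  0.1  ]
wash [0.61  0.552 0.15 ]
```

```bash
cat >> h.py <<'E'
YAW=np.radians(8.05); bx=np.array([np.cos(YAW),np.sin(YAW),0]); by=np.array([-bx[1],bx[0],0]); bz=np.array([0,0,1.])
RT=Ro.from_matrix(np.column_stack([-by,-bx,-bz])@np.diag([1,1,1])) # placeholder, sign chosen in go()
def go(P):
    R,p=tool(); best=min((Ro.from_matrix(np.column_stack([s*by,s*bx,-bz])) for s in(1,-1)),key=lambda G:(R.inv()*G).magnitude())
    print("shift",(R.inv().apply(np.array(P)-p)/.06).round(2),"turn",(np.degrees((R.inv()*best).as_rotvec())/8).round(2),"pos",p.round(4))
E
sed -i '/placeholder/d' h.py
python3 -c "
from h import *
go([.39,.30,.36])"
```

```text
shift [-4.82 -4.2  -2.27] turn [-0.    0.    8.19] pos [0.1838 0.6233 0.2239]
```

```bash
python3 -m creep '-1 -0.5 -0.4 -1.5 0 0 0; -1 -1 -0.8 -2.27 0 0 1; -1 -1.5 -1.3 -2.27 0 0 2; -1 -2 -1.7 -2.27 0 0 3; -1 -2.5 -2.2 -2.27 0 0 4; -1 -3 -2.6 -2.27 0 0 5; -1 -3.5 -3 -2.27 0 0 6; -1 -4 -3.5 -2.27 0 0 7; -1 -4.5 -3.9 -2.27 0 0 8; -1 -4.82 -4.2 -2.27 0 0 8.19; -1 -4.82 -4.2 -2.27 0 0 8.19; -1 -4.82 -4.2 -2.27 0 0 8.19' 20
python3 - <<'E'
from h import *
go([.39,.30,.36]); d=vision.capture("wrist"); cv2.imwrite("pics/w1.png",d["pixels"]); print(ctrl.get_obs()["contact_force"])
for P in[(.3977,.3472,.1509),(.4094,.2594,.1484),(.36,.397,.078),(.595,.33,.26)]: print(proj(d,np.array(P)))
E
```

```text
clock: 1.8
ee_pos: [0.3892, 0.3011, 0.3604]
tool_rot: [-0.0, 0.655, 0.756, 0.0]
contact_force: [0.8, 0.6, 0.1]
grip_width: 0.0009
grip_force: 0.0
shift [-0.02  0.01  0.01] turn [-0.   -0.01  0.01] pos [0.3892 0.3011 0.3604]
[ 0.22418409  0.28802083 -0.0183357 ]
[270.52855011 140.56786043]
[269.24024984 202.90339225]
[249.21259527  99.3325571 ]
[467.50549411 197.52826028]
```

View pics/w1.png

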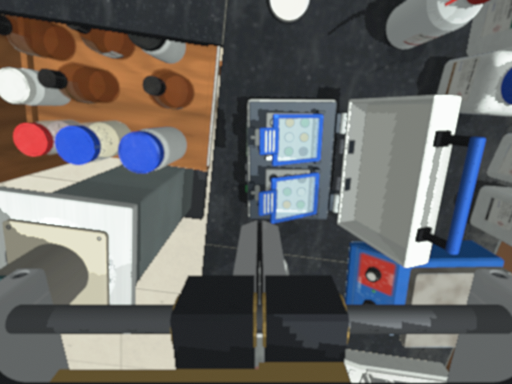

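The wrist view shows the tabs at (270,142) and (268,203) and the bar from (478,140) to (455,253). These match the projected triangulated points, so I'll press the left tab now.

Run:
```python
from h import *
C=np.array([.4403,.3045,0])
for s in(1,-1):
    H=C+.035*bx+s*.044*by+.098*bz
    for f,dz in((.64,.04),(.64,.003),(.5,0),(.35,0),(.2,0),(.054,0),(.054,-.006),(.054,.08)):
        P=H-.0921*np.cos(f)*bx+(.0921*np.sin(f)+.019+dz)*bz; go(P)
```

```text
shift [0.66 0.21 2.47] turn [-0.   -0.    0.02] pos [0.3891 0.3013 0.3604]
shift [0.66 0.21 3.09] turn [-0.   -0.    0.02] pos [0.3891 0.3013 0.3604]
shift [0.66 0.09 3.32] turn [-0.   -0.    0.02] pos [0.3891 0.3013 0.3604]
shift [ 0.66 -0.    3.53] turn [-0.   -0.    0.02] pos [0.3891 0.3013 0.3604]
shift [ 0.66 -0.06  3.75] turn [-0.   -0.    0.02] pos [0.3891 0.3013 0.3604]
shift [ 0.66 -0.09  3.97] turn [-0.   -0.    0.02] pos [0.3891 0.3013 0.3604]
shift [ 0.66 -0.09  4.07] turn [-0.   -0.    0.02] pos [0.3891 0.3013 0.3604]
shift [ 0.66 -0.09  2.64] turn [-0.   -0.    0.02] pos [0.3891 0.3013 0.3604]
shift [-0.8   0.2   2.47] turn [-0.   -0.    0.02] pos [0.3891 0.3013 0.3604]
shift [-0.8   0.2   3.09] turn [-0.   -0.    0.02] pos [0.3891 0.3013 0.3604]
shift [-0.8   0.09  3.32] turn [-0.   -0.    0.02] pos [0.3891 0.3013 0.3604]
shift [-0.8  -0.01  3.53] turn [-0.   -0.    0.02] pos [0.3891 0.3013 0.3604]
shift [-0.8  -0.07  3.75] turn [-0.   -0.    0.02] pos [0.3891 0.3013 0.3604]
shift [-0.8  -0.1   3.97] turn [-0.   -0.    0.02] pos [0.3891 0.3013 0.3604]
shift [-0.8  -0.1   4.07] turn [-0.   -0.    0.02] pos [0.3891 0.3013 0.3604]
shift [-0.8  -0.1   2.64] turn [-0.   -0.    0.02] pos [0.3891 0.3013 0.3604]
```

```bash
python3 -m creep '-1 0.35 0.1 0.8 0 0 0; -1 0.7 0.2 1.6 0 0 0; -1 0.7 0.2 2.4 0 0 0; -1 0.7 0.2 2.8 0 0 0; -1 0.7 0.2 3.1 0 0 0; -1 0.7 0.08 3.32 0 0 0; -1 0.7 0 3.53 0 0 0; -1 0.7 -0.04 3.64 0 0 0; -1 0.7 -0.06 3.75 0 0 0; -1 0.7 -0.06 3.75 0 0 0'
python3 -c "
from h import *
print(ctrl.get_obs()['contact_force'])
go([.3778,.3402,.122])
d=vision.capture('wrist'); cv2.imwrite('pics/w2.png',crop(d['pixels'],180,60,190,190,3))"
```

```text
clock: 3.1
ee_pos: [0.3805, 0.3411, 0.1353]
tool_rot: [-0.0, 0.656, 0.755, -0.0]
contact_force: [0.2, 0.3, 0.5]
grip_width: 0.0006
grip_force: 0.1
[0.17853982 0.26252592 0.51265715]
shift [-0.01 -0.05  0.22] turn [-0.  0.  0.] pos [0.3805 0.3411 0.1353]
```

View pics/w2.png

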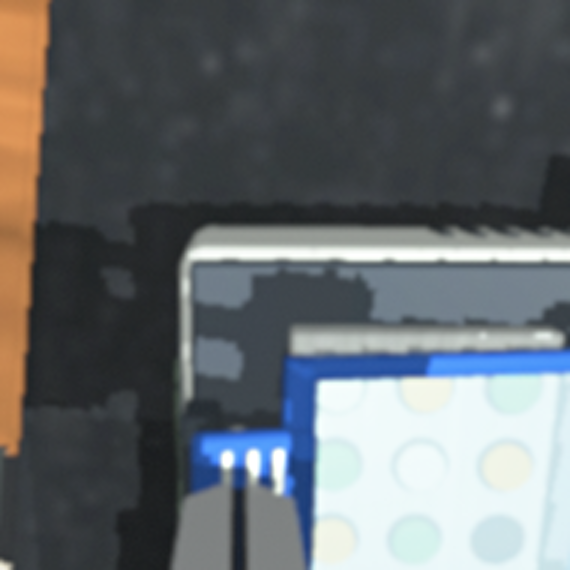

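The crop shows the fingertips resting on the left tab's ridges at about (240,480). Next I'll press through the catch.

```bash
python3 -m creep '-1 0 -0.03 0.08 0 0 0; -1 0 -0.05 0.15 0 0 0; -1 0 -0.05 0.2 0 0 0; -1 0 -0.05 0.25 0 0 0; -1 0 -0.05 0.3 0 0 0; -1 0 -0.05 0.3 0 0 0'
```

```text
clock: 3.9
ee_pos: [0.3772, 0.3406, 0.1184]
tool_rot: [-0.0, 0.656, 0.755, -0.0]
contact_force: [-2.3, -1.3, 14.3]
grip_width: 0.0006
grip_force: 6.9
```

```bash
python3 -m creep '-1 0 0 0.08 0 0 0; -1 0 0 0.08 0 0 0'; python3 -m creep '-1 0 0 -0.8 0 0 0; -1 0 0 -1.6 0 0 0; -1 0 0 -1.6 0 0 0'
python3 - <<'E'
from h import *
d=vision.capture('side');t=vision.capture('top');w=vision.capture('wrist')
cv2.imwrite('pics/c3.png',np.hstack([crop(d['pixels'],195,120,80,80,4),cv2.resize(w['pixels'],(427,320))]))
go([.3778,.3402,.122])
E
```

```text
clock: 4.15
ee_pos: [0.3773, 0.3407, 0.1173]
tool_rot: [-0.001, 0.656, 0.755, 0.001]
contact_force: [-9.3, -7.2, 52.9]
grip_width: 0.0003
grip_force: 26.0
clock: 4.53
ee_pos: [0.379, 0.342, 0.2115]
tool_rot: [0.0, 0.656, 0.755, 0.003]
contact_force: [-0.8, 0.6, -1.1]
grip_width: 0.0007
grip_force: 0.0
shift [-0.    0.02  1.43] turn [-0.01  0.01  0.  ] pos [0.3765 0.3402 0.2076]
```

View pics/c3.png

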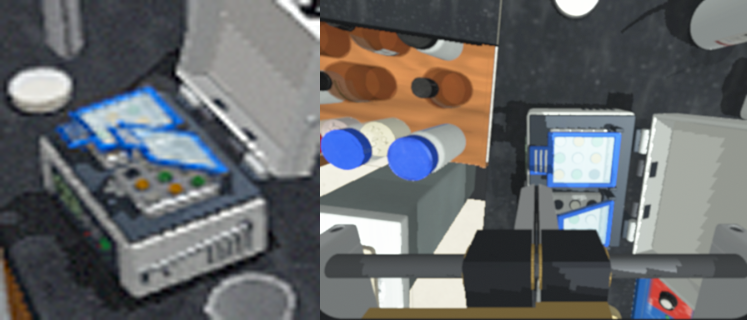

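The left cover now lies flat and shut, and the right one is still up. I'll do the right cover the same way.

```bash
python3 -m creep '-1 -0.7 0.1 -0.2 0 0 0; -1 -1.46 0.3 -0.2 0 0 0; -1 -1.46 0.3 0.2 0 0 0; -1 -1.46 0.3 0.5 0 0 0; -1 -1.46 0.18 0.76 0 0 0; -1 -1.46 0.1 1 0 0 0; -1 -1.46 0.06 1.12 0 0 0; -1 -1.46 0.03 1.22 0 0 0; -1 -1.46 0.02 1.3 0 0 0; -1 -1.46 0.02 1.38 0 0 0; -1 -1.46 0.02 1.44 0 0 0; -1 -1.46 0.02 1.48 0 0 0; -1 -1.46 0.02 1.48 0 0 0'; python3 -c "
from h import *
go([.39,.253,.118])"
```

```text
clock: 6.3
ee_pos: [0.3911, 0.2541, 0.1198]
tool_rot: [-0.0, 0.656, 0.755, 0.0]
contact_force: [-0.6, -0.7, 2.0]
grip_width: 0.0004
grip_force: 1.1
shift [-0.02 -0.02  0.03] turn [ 0. -0. -0.] pos [0.3911 0.2541 0.1198]
```

```bash
python3 -m creep '-1 0 -0.02 0.04 0 0 0; -1 0 -0.02 0.08 0 0 0; -1 0 -0.02 0.08 0 0 0'
```

```text
clock: 6.68
ee_pos: [0.3911, 0.2542, 0.1181]
tool_rot: [-0.0, 0.656, 0.755, 0.002]
contact_force: [-5.7, -4.5, 35.4]
grip_width: 0.0006
grip_force: 17.8
```

```bash
python3 -m creep '-1 0 0 -0.8 0 0 0; -1 0 0 -1.7 0 0 0; -1 0 0.4 -2.6 0 0 0; -1 0.4 0.8 -3.5 0 0 0; -1 0.8 1.2 -4.4 0 0 0; 1 1.2 1.4 -4.4 0 0 0; 1 1.2 1.4 -4.4 0 0 0; 1 1.2 1.4 -4.4 0 0 0; 1 1.2 1.4 -4.4 0 0 0'
cat > m.py <<'E'
from h import *
def bar(n,box):
    d=vision.capture(n); m=cv2.inRange(cv2.cvtColor(d["pixels"],cv2.COLOR_BGR2HSV),(100,120,90),(125,255,255))
    x,y,w,h=box; k=np.zeros_like(m);k[y:y+h,x:x+w]=1; m*=k
    cs=[c for c in cv2.findContours(m,0,2)[0] if cv2.contourArea(c)>25]
    cs=sorted(cs,key=lambda c:-max(cv2.minAreaRect(c)[1])/max(1,min(cv2.minAreaRect(c)[1])))
    r=cv2.minAreaRect(cs[0]); print(n,np.round(r[0],1),np.round(r[1],1)); return d,r[0]
E
python3 - <<'E'
from m import *
print(tool()[1])
a=bar("top",(160,135,60,20));b=bar("wrist",(250,0,262,384)); s=vision.capture("side")
X,e=tri([ray(*a),ray(*b)]);print(X,e); print("side proj",proj(s,X))
w=b[0]; im=np.hstack([cv2.resize(w["pixels"],(427,320)),crop(s["pixels"],200,90,90,80,4)]);cv2.imwrite("pics/c4.png",im)
E
```

```text
clock: 7.8
ee_pos: [0.4625, 0.3355, 0.3786]
tool_rot: [-0.0, 0.656, 0.755, -0.001]
contact_force: [0.1, -0.6, 0.1]
grip_width: 0.0368
grip_force: 0.0
[0.46254223 0.33553062 0.37860563]
top [191.1 144. ] [ 3.7 28.3]
wrist [505. 185.] [30. 12.]
[0.59903518 0.34737952 0.35190525] [np.float64(0.0517622756494551), np.float64(0.05176227564945515)]
side proj [265.86347174  80.95884361]
```

View pics/c4.png

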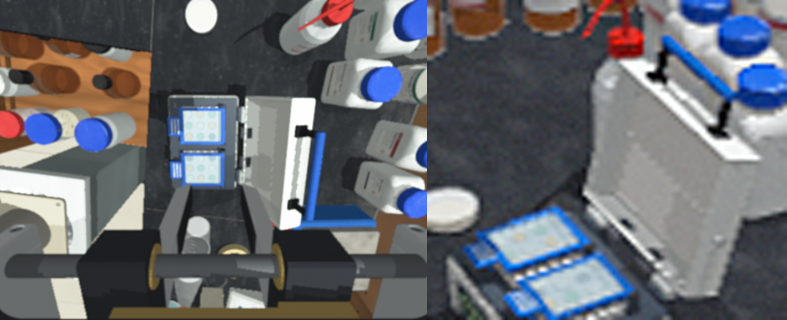

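Both covers now look shut in both views. In the wrist view the bar runs from about (385,160) to (374,264).

Run:
```python
from m import *
s=vision.capture("side");w=vision.capture("wrist");t=vision.capture("top")
m=cv2.inRange(cv2.cvtColor(w["pixels"],cv2.COLOR_BGR2HSV),(100,120,60),(125,255,255)); 
for y in(160,185,210,235,258): x=np.where(m[y,355:400])[0]+355; print(y,x.min(),x.max())
T0={0:(168,148.),1:(204.8,142.3)}
for n,a,b,c in[("L",(259.3,100.3),(385,160),(167.7,147.9)),("R",(276.3,113.8),(374,264),(204.7,142.2))]:
    print(n,[ (x[0].round(4),np.round(x[1],4)) for x in(tri([ray(s,a),ray(w,b)]),tri([ray(t,c),ray(w,b)]),tri([ray(s,a),ray(w,b),ray(t,c)]))])
```

```text
160 377 390
185 374 387
210 371 383
235 368 379
258 364 399
L [(array([0.5878, 0.3876, 0.2574]), array([0.0005, 0.0005])), (array([0.5853, 0.388 , 0.2609]), array([0.0002, 0.0002])), (array([0.5871, 0.388 , 0.2576]), array([0.0013, 0.0002, 0.0014]))]
R [(array([0.6055, 0.2688, 0.2607]), array([0.0002, 0.0002])), (array([0.601 , 0.2717, 0.2666]), array([0.0011, 0.0011])), (array([0.6039, 0.2702, 0.2611]), array([0.0022, 0.0013, 0.0032]))]
```

```bash
python3 -c "
from h import *
go([.594,.329,.36]);go([.594,.329,.258])"
```

```text
shift [-0.43  2.15  0.32] turn [-0. -0. -0.] pos [0.4629 0.3367 0.3791]
shift [-0.43  2.15  2.02] turn [-0. -0. -0.] pos [0.4629 0.3367 0.3791]
```

```bash
python3 -m creep '0.1 -0.2 0.7 -0.2 0 0 0; 0.1 -0.43 1.4 -0.2 0 0 0; 0.1 -0.43 2.15 0 0 0 0; 0.1 -0.43 2.15 0.5 0 0 0; 0.1 -0.43 2.15 1 0 0 0; 0.1 -0.43 2.15 1.5 0 0 0; 0.1 -0.43 2.15 1.8 0 0 0; 0.1 -0.43 2.15 2.02 0 0 0; 0.1 -0.43 2.15 2.02 0 0 0; 0.1 -0.43 2.15 2.02 0 0 0'
python3 - <<'E'
from h import *
d=vision.capture('side');w=vision.capture('wrist')
cv2.imwrite('pics/c5.png',np.hstack([crop(d['pixels'],210,60,100,90,4),cv2.resize(w['pixels'],(400,300))[:]][0:1]+[cv2.copyMakeBorder(cv2.resize(w['pixels'],(400,300)),0,60,0,0,0)]))
E
```

```text
clock: 9.35
ee_pos: [0.5948, 0.3296, 0.2588]
tool_rot: [0.0, 0.656, 0.755, 0.001]
contact_force: [0.7, -0.3, 0.1]
grip_width: 0.0516
grip_force: 0.0
```

View pics/c5.png

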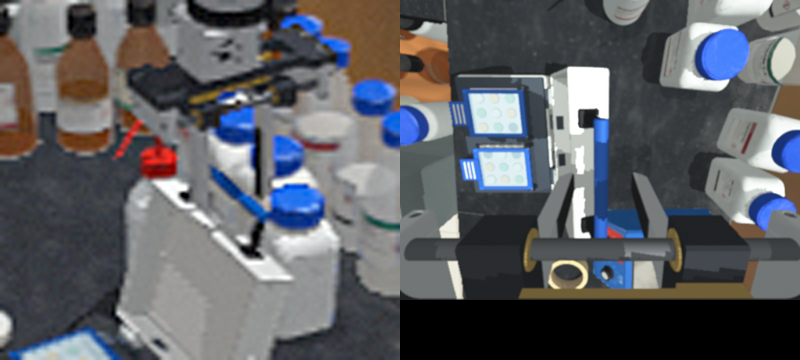

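The bar sits mid-way between the open fingers at about (600,190) in the wrist half, with both covers still shut. I'll close on it.

```bash
python3 -m creep '-1 0 0 0 0 0 0; -1 0 0 0 0 0 0; -1 0 0 0 0 0 0; -1 0 0 0 0 0 0; -1 0 0 0 0 0 0; -1 0 0 0 0 0 0' 15; python3 -c "
from h import *
print(ctrl.get_obs()['contact_force'])
d=vision.capture('side')
H=np.array([.514,.318,.082]);_,p=tool();v=p-H;print(v@bx,v@by,v@bz,np.hypot(v@bx,v[2]))
a0=np.arctan2(v[2],-v@bx);print('bar ang',a0, 'lid',a0-.079)"
```

```text
clock: 10.2
ee_pos: [0.5933, 0.3293, 0.2578]
tool_rot: [-0.001, 0.656, 0.755, -0.001]
contact_force: [-4.0, -1.1, 1.8]
grip_width: 0.0117
grip_force: 15.0
[-4.02330295 -1.06053493  1.8260006 ]
0.080188463144524 6.504811759387214e-05 0.17580658039274422 0.19323080326612296
bar ang 1.9987259322083601 lid 1.9197259322083602
```

```bash
python3 -m creep '-1 0 -0.05 -0.02 0 0 0; -1 0 -0.13 -0.05 0 0 0; -1 0 -0.22 -0.08 0 0 0; -1 0 -0.31 -0.11 0 0 0; -1 0 -0.4 -0.14 0 0 0; -1 0 -0.5 -0.17 0 0 0; -1 0 -0.6 -0.19 0 0 0; -1 0 -0.7 -0.21 0 0 0; -1 0 -0.8 -0.23 0 0 0; -1 0 -0.9 -0.24 0 0 0; -1 0 -1 -0.25 0 0 0; -1 0 -1.1 -0.26 0 0 0; -1 0 -1.18 -0.26 0 0 0; -1 0 -1.26 -0.26 0 0 0; -1 0 -1.26 -0.26 0 0 0'; python3 -c "
from h import *
print(ctrl.get_obs()['contact_force'])
_,p=tool();v=p-np.array([.5933,.3293,.2578]);print(v@bx,v@by,v@bz)
go(np.array([.5933,.3293,.2578])-.1138*bx+.0117*bz)"
```

```text
clock: 12.12
ee_pos: [0.5185, 0.3191, 0.2738]
tool_rot: [-0.0, 0.656, 0.755, -0.0]
contact_force: [1.0, 2.3, 5.4]
grip_width: 0.0118
grip_force: 15.0
[1.00262734 2.32904254 5.40635668]
-0.07549720337095835 0.0003441520418824484 0.015960795458226096
shift [-0.01 -0.64  0.07] turn [-0.01 -0.    0.  ] pos [0.5185 0.3191 0.2738]
```

```bash
python3 -m creep '-1 0 -0.08 -0.01 0 0 0; -1 0 -0.17 -0.01 0 0 0; -1 0 -0.26 0 0 0 0; -1 0 -0.35 0.01 0 0 0; -1 0 -0.44 0.03 0 0 0; -1 0 -0.52 0.04 0 0 0; -1 0 -0.58 0.05 0 0 0; -1 0 -0.63 0.06 0 0 0; -1 0 -0.64 0.06 0 0 0; -1 0 -0.64 0.06 0 0 0; -1 0 -0.64 0.06 0 0 0; -1 0 -0.64 0.06 0 0 0'
cat > st.py <<'E'
from h import *
o=ctrl.get_obs();f=o['contact_force'];print("f bath",f@bx,f@by,f[2],o["grip_width"],o["clock"],abs(o["qd"]).max())
v=o["ee_pos"]-np.array([.5933,.3293,.2578]);print("d",v@bx,v@by,v@bz)
x,z=.0758+v@bx,.1753+v@bz; print("lid est",np.arctan2(z,-x)-.079,np.hypot(x,z))
go(np.array([.5933,.3293,.2578])-.1138*bx+.0117*bz)
E
python3 st.py
```

```text
clock: 13.62
ee_pos: [0.4812, 0.3137, 0.2697]
tool_rot: [-0.0, 0.656, 0.755, -0.0]
contact_force: [0.2, 4.4, -1.6]
grip_width: 0.0113
grip_force: 15.0
f bath 0.7849897882976015 4.3747507269834465 -1.601653091336543 0.011307729361312312 13.625 0.0019468954306912306
d -0.11313108112461771 0.0002723893015996214 0.011902319655012483
lid est 1.2949626594685242 0.1908882345828319
shift [-0.   -0.01  0.  ] turn [-0. -0.  0.] pos [0.4812 0.3137 0.2697]
```

```bash
python3 -m creep '-1 0.02 0 0 0 0 0; -1 0.03 -0.01 0 0 0 0; -1 0.03 -0.01 0 0 0 0; -1 0.03 -0.01 0 0 0 0; -1 0.03 -0.01 0 0 0 0; -1 0.03 -0.01 0 0 0 0'; python3 st.py
python3 - <<'E'
from h import *
d=vision.capture('side');w=vision.capture('wrist')
cv2.imwrite('pics/c6.png',np.hstack([crop(d['pixels'],190,80,100,115,4),cv2.copyMakeBorder(cv2.resize(w['pixels'],(400,300)),0,160,0,0,0)]))
E
```

```text
clock: 14.38
ee_pos: [0.4807, 0.3138, 0.2696]
tool_rot: [0.001, 0.656, 0.755, -0.001]
contact_force: [1.1, -4.5, -2.3]
grip_width: 0.0115
grip_force: 15.0
f bath 0.4126787666478651 -4.6459600376005366 -2.3248445029763007 0.011531555037282095 14.375 0.0023840701681720126
d -0.11370536076937604 0.0004441754786295046 0.011838662734947825
lid est 1.2919478709160452 0.19093898361854006
shift [-0.01 -0.    0.  ] turn [-0.    0.01 -0.01] pos [0.4807 0.3138 0.2696]
```

View pics/c6.png

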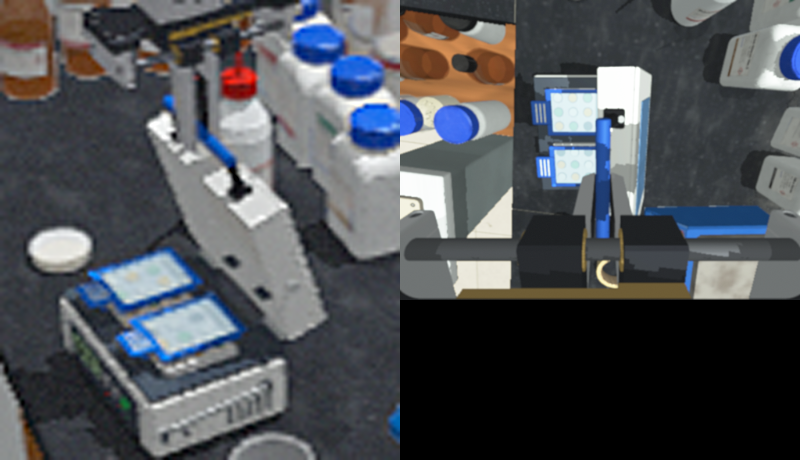

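The lid leans forward over the bath with the bar gripped at about (200,130), both covers are shut, and nothing around it has moved. I'll relax the side load, then hand in.

```bash
python3 -m creep '-1 -0.015 0 0 0 0 0; -1 -0.015 0 0 0 0 0; -1 -0.015 0 0 0 0 0; -1 -0.015 0 0 0 0 0'; python3 st.py; python3 -c "
from bench import order
print(order.hand_in())"
```

```text
clock: 14.98
ee_pos: [0.4806, 0.3138, 0.2697]
tool_rot: [0.0, 0.656, 0.755, -0.0]
contact_force: [1.9, -4.0, -4.8]
grip_width: 0.0116
grip_force: 15.0
f bath 1.2814912463447818 -4.241309721480646 -4.771319931636131 0.011565346281494929 14.975 0.0016093905872687935
d -0.11372441408271308 0.0004783763971659223 0.01187348462907628
lid est 1.2918862864057556 0.19097689528240883
shift [-0.01 -0.    0.  ] turn [-0.  0. -0.] pos [0.4806 0.3138 0.2697]
the job is handed in; nothing more can be done
None
```

I've handed in the job: both tube covers are pressed shut, and the gripper is still holding the lid still by its blue handle at about 1.29 rad, its balance point; the pictures show no glassware or bottle moved.

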